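# Index the welding fixture and present the kick-start lever above it

## Task

Turn the blue-based index table counter-clockwise (seen from above) by its black handle until it clicks home in its detent. Then pick up the kick-start lever from its timber stand by the yellow balance band, keep it level, and bring it over the fixture on the table: boss hole centred above the brass stub, arm pointing over the red fork, boss about 5 cm above the top of the stub. Finish there, still holding the lever level and still, without it touching the fixture and without disturbing the other things on the bench.

Things in the scene. Friction and masses are not known exactly. Their poses are not given: they have to be found in the camera images.
- index_base: Fixed base of the index table: blue, round, 210 mm across, with a blue detent housing (red button), 62 mm high, 137 to 183 mm from its middle on its own +x side. Origin: centre of its underside on the bench. It stands left or right on the bench. On it turns a steel disc of 240 mm diameter whose upper face is 50 mm above the bench
- pivot (a point): Point on the disc's vertical turning axis, at the height of the disc's upper face (50 mm above the bench)
- index (a joint): Angle of the disc in rad; grows as it turns counter-clockwise seen from above; starts between 0 and 0.6. The disc turns stiffly (1 to 2 N at the handle) and stays where it is left; from about 1.45 a spring ball resists (about 5 to 8 N at the handle), at about 1.52 it gives way and draws the disc on to a hard stop at 1.571 = home in the detent
- handle_top (a point): Centre of the top of the turning handle: an upright black round grip of 22 mm diameter, from 8 to 53 mm above the disc's upper face, fixed to the disc 100 mm from the pivot. This point is 103 mm above the bench and turns with the disc
- stub_top (a point): Centre of the top of the upright brass stub, 18 mm diameter, on the disc 50 mm from the pivot, top 95 mm above the bench (a round 34 mm steel shoulder, top at 62 mm, is at its foot). Axes turn with the disc: +x points along the fixture from stub to fork, z up; the turning handle lies on the -y side
- fork_top (a point): Middle of the slot floor of the red fork that is to take the lever's arm: on the disc 105 mm from the stub in its +x direction, 69 mm above the bench; the fork's two cheeks, 22 mm apart, rise to 85 mm
- lever: Loose kick-start lever, 0.3 to 0.55 kg: dark steel boss (36 mm diameter, 28 mm high, upright 20 mm hole) and a bright arm 12 mm wide, 14 mm high, reaching 151 mm from the boss axis, its underside 7 mm above the boss's; at 145 mm a black pedal, 20 mm thick, stands up to 68 mm above the boss underside. Origin: centre of the boss underside, 45 mm above the bench on the stand; x along the arm to the pedal
- balance (a point): Balance point of the lever (centre of mass along the arm): middle of the arm's section at the 16 mm wide yellow band, 50 mm from the boss axis, 14 mm above the boss underside. Grip the 12 mm wide arm here from above, within 20 mm of this point along the arm; under the arm here is free space, 40 mm down to the stand's board
- bore (a point): Centre of the boss hole at the boss's underside (the lever's origin)
- seat_point (a point): Point in the middle of the arm's underside, 105 mm from the boss's axis, that belongs above the fork
- stand: Fixed timber stand that carries the lever: board 210 x 70 x 12 mm with two blocks 50 mm wide across it, one under the boss (46 mm long, centred 55 mm on the -x side, top at 45 mm) and one under the arm (30 mm long, centred 60 mm on the +x side, top at 52 mm). Origin: centre of the board's underside; x along the board towards the lever's pedal end
- spray_can: Bystander: spray can with a green body and grey ends, 66 mm diameter, 200 mm high; origin under its centre
- piston: Bystander: aluminium piston, 68 mm diameter, 62 mm high, on the bench between the task's things; origin under its centre
- wrench: Bystander: steel spanner 170 mm long lying flat between the index table and the stand; origin at its middle, x along it
- screwdriver: Bystander: screwdriver 200 mm long lying on the bench; origin at its middle, x along it
- timber: Bystander: timber offcut 110 x 60 x 45 mm; origin under its centre
- tin: Bystander: amber jar with dark lid, 70 mm diameter, 90 mm high; origin under its centre
Things that resemble listed ones, but are neither listed nor needed, are in the scene too. Of the things like the stand, leave any that is turquoise; of the rest the larger one is meant.

How it is judged:
By the outcome, as a careful person would: the job done as asked, in the order asked, and still so for the second after the job is handed in, while the arm keeps its last pose, push and grip.
It also fails if it takes over 54 s, if anything falls off the work surface, if the arm or the gripper's body presses on something with over 40 N, if the wrist force passes 120 N, or if a joint passes its speed limit or range.

## Robot

A 6-joint arm with a two-finger parallel gripper is mounted at the origin on the work surface. World frame = base frame: x ahead of the robot, y to its left, z up, the work surface at z = 0. Lengths are in m, angles in rad, forces in N, time in s.
With the tool pointing down it reaches from about 0.3 to 0.85 m from the base axis. Payload 5.4 kg.
Tool frame: the origin (TCP) lies at the very end of the fingers, on their centre line; the grasp point (between the pads) lies 19 mm behind it; y points along the fingers, x is the direction in which the jaws open and shut, and the axes are right-handed (so a half turn about y gives the same grasp; the last joint's range is limited). The gripper opens to 85 mm and grips with 20 to 120 N. Pads are 22 mm wide; open, the fingers measure 114 mm over their backs; the gripper's body (76 mm by 85 mm) begins 54 mm behind the grasp point. The pads swing forward as they close: fully open they stand 13 mm farther back than shut.
Start: joints at [0.917, 0.158, 1.597, -0, 1.386, -0.21], TCP at [0.247, 0.519, 0.231] pointing down, gripper open.
Joint ranges: [-2.91, 2.91], [-0.94, 2.29], [0.18, 2.7], [-1.29, 4.43], [0.17, 2.64], [-3, 3]. Speed limits (rad/s): [2.57, 2.57, 3.14, 3.14, 3.14, 3.14].

## Interface

Orientations are given as a rotation vector (axis times angle).
In Python, from station import robot gives the robot as it stands.
- The arm moves only by the shell command python3 -m crank 'ROWS' [FORCE]. ROWS is JSON, a list of rows, each a list of 7 numbers: the turn, a rotation vector about the world's x, y, z in rad, then the shift along the world's x, y, z in mm, then the finger opening in mm, from 0 to 85.4. In form: [[rx, ry, rz, tx, ty, tz, grip], ...]. A call has 1 to 12 rows; each row is the pose to reach, as a shift and turn from the pose measured when the call began; what a row does not reach only later rows make up. A row lasts 1/10 s, in which the tool goes at most 50 mm and 8.59 degrees, less where a joint would pass 70% of its speed; a pose out of reach is approached as far as the arm can. A call with a gripper value outside its range is refused whole. The fingers move at their own pace and stop on an object; FORCE is the grip in N (left out, the last holds). Time passes only in rows, so rows that repeat a pose let the fingers close. It gives the time, the measured TCP pose, the force and the opening at its end, in the units of the state.
- robot.get_obs(): the state, without advancing time (a new reading comes with each control period).
- robot.camera(name): name is "scene" or "top"; returns the picture (384x512x3 uint8, blue, green, red); there is no depth.
- robot.camera_params(name): a dict with "fx", "fy", "cx", "cy" (pixels), "dist_coeffs" ([k1, k2, p1, p2, k3] as OpenCV has them; the pictures are not rectified), "position" and "rotation" of the camera in the world. Camera axes: x right, y down, z forward; pixel columns grow to the right and rows downward; lengths in m; the calibration is good to about 2 mm. A picture is of the moment at which its call begins. camera_params takes no time and is no camera call.
- robot.sign_off(): hands the job in, once; it reports no verdict.
The state is a dict: "clock": time; "joints": joint angles; "joint_vel": joint speeds; "effort": joint torques, N m; "eef_pos": TCP position; "tcp_rot": TCP orientation; "wrist_force": force on the tool from outside, world axes, zero at the start; "moment": the same for the moment, N m; "grip_width": finger opening in m.
Only numpy, scipy, OpenCV 4.12 (cv2) and the standard library are available. Lean on these libraries where they do the work, as an engineer would, in place of code of your own. Each camera call takes 0.05 s, during which the arm holds its last target.

## Working session

There is one attempt and no reset: what is moved stays moved. The work goes in short steps, Python scripts to look and compute and a shell command to move; the robot and the scene stay as the last step left them, time stands still between calls to the robot, and variables do not carry over. Pictures are saved under pics/ and viewed, and the job is handed in when it is done.

```bash
ls; mkdir -p pics
python3 - <<'E'
from station import robot
import cv2
for n in ("scene","top"):
    im=robot.camera(n); cv2.imwrite(f"pics/{n}0.png",im)
    p=robot.camera_params(n); print(n,p)
print(robot.get_obs())
E
```

```text
pics
scene {'fx': 347.901331316758, 'fy': 347.901331316758, 'cx': 245.68267836776644, 'cy': 197.60899190459043, 'dist_coeffs': array([-0.01427426,  0.        ,  0.        ,  0.        ,  0.        ]), 'position': array([ 1.25256145, -0.37757117,  0.95474932]), 'rotation': array([-2.1159456 , -1.25525682,  0.51223328])}
top {'fx': 398.0034346035319, 'fy': 398.0034346035319, 'cx': 257.66031449501395, 'cy': 191.7363380596745, 'dist_coeffs': array([-0.04046213,  0.        ,  0.        ,  0.        ,  0.        ]), 'position': array([ 0.40898382, -0.01644725,  1.18238417]), 'rotation': array([-2.17553709,  2.11800441, -0.11394338])}
{'clock': 0.1, 'joints': array([ 9.16929790e-01,  1.59004917e-01,  1.59807109e+00,  9.97362104e-06,
        1.38621990e+00, -2.10085557e-01]), 'joint_vel': array([ 0.00150616, -0.0023341 , -0.00362777,  0.00128179,  0.00014457,
       -0.00092191]), 'effort': array([-9.13781441e-04, -3.96988571e+01, -3.32339466e+01, -2.44804205e-04,
        4.19070842e-03, -6.35630471e-06]), 'eef_pos': array([0.24655909, 0.51886744, 0.23042239]), 'tcp_rot': array([-1.38765161, -0.87516671,  0.87779437]), 'wrist_force': array([ 0.27328691, -0.2857815 ,  0.27920156]), 'moment': array([-0.00527687, -0.04170249,  0.0207608 ]), 'grip_width': 0.08521327449022581}
```

View pics/scene0.png

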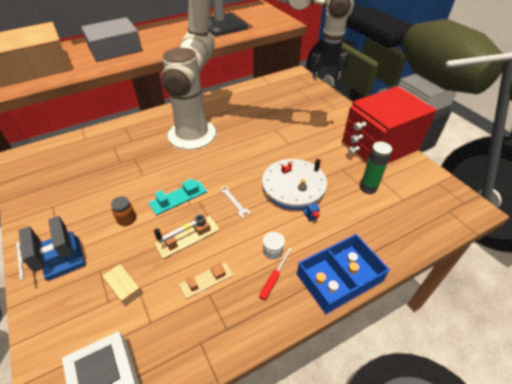

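View pics/top0.png

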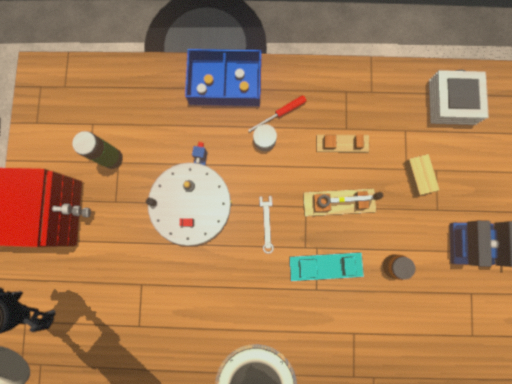

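The top view has three stand-like things: a turquoise one (325,267), which must be left; a small wooden one (343,143), empty; and a larger wooden one (340,202) that carries the lever. I choose the third. The index table is at (189,204), with the black handle at (151,203), the stub at (188,185), the red fork at (187,223) and the detent housing at (199,152). The black hook at (20,310) and the blue tray and vise aren't needed. I'll take close crops to check.

```bash
cat > h.py <<'E'
import numpy as np, cv2
from scipy.spatial.transform import Rotation as R
from station import robot
def ray(n,uv):
    p=robot.camera_params(n); K=np.array([[p['fx'],0,p['cx']],[0,p['fy'],p['cy']],[0,0,1]])
    q=cv2.undistortPoints(np.array([[uv]],float),K,np.array(p['dist_coeffs']))[0,0]
    return np.array(p['position']),R.from_rotvec(p['rotation']).apply([q[0],q[1],1])
def onz(n,uv,z):
    o,d=ray(n,uv); return o+d*(z-o[2])/d[2]
def proj(n,P):
    p=robot.camera_params(n); K=np.array([[p['fx'],0,p['cx']],[0,p['fy'],p['cy']],[0,0,1]])
    Rm=R.from_rotvec(p['rotation']).as_matrix().T
    return cv2.projectPoints(np.array(P,float).reshape(-1,1,3),cv2.Rodrigues(Rm)[0],-Rm@p['position'],K,np.array(p['dist_coeffs']))[0][:,0]
def crop(im,x0,y0,x1,y1,s,f):
    cv2.imwrite(f,cv2.resize(im[y0:y1,x0:x1],None,fx=s,fy=s,interpolation=cv2.INTER_CUBIC))
E
python3 - <<'E'
from h import *
t=cv2.imread('pics/top0.png'); s=cv2.imread('pics/scene0.png')
a=cv2.resize(t[135:255,135:245],None,fx=4,fy=4,interpolation=2)
b=cv2.resize(t[175:235,295:392],None,fx=4,fy=4,interpolation=2)
c=cv2.resize(s[205:265,145:230],None,fx=4,fy=4,interpolation=2)
o=np.zeros((490,840,3),np.uint8)
o=np.zeros((490,440+390,3),np.uint8);o[:480,:440]=a;o[:240,440:440+388]=b;o[240:480,440:780]=c
cv2.imwrite('pics/crop1.png',o[:, :800])
for n,uvz in (("top",[(151,203,.103),(188,185,.095),(187,223,.085),(189,204,.05),(199,152,.062),(323,202,.073)]),):
    for u,v,z in uvz: print(u,v,onz(n,(u,v),z).round(4))
E
```

```text
151 203 [0.5067 0.299  0.103 ]
188 185 [0.5603 0.2009 0.095 ]
187 223 [0.4556 0.2004 0.085 ]
189 204 [0.5116 0.2043 0.05  ]
199 152 [0.6618 0.1805 0.062 ]
323 202 [ 0.525  -0.1757  0.073 ]
```

View pics/crop1.png

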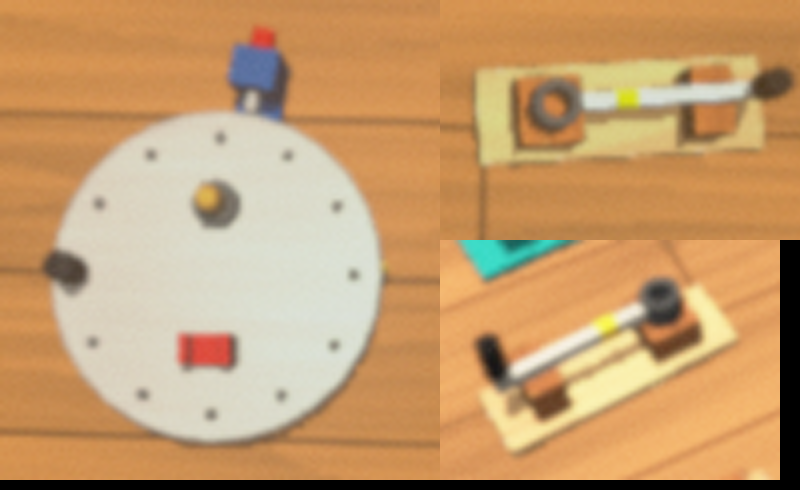

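Run:
```python
from h import *
t=cv2.imread('pics/top0.png'); s=cv2.imread('pics/scene0.png')
hsv=cv2.cvtColor(t,cv2.COLOR_BGR2HSV)
def blob(m,box):
    x0,y0,x1,y1=box; k=np.zeros(m.shape,np.uint8);k[y0:y1,x0:x1]=m[y0:y1,x0:x1]
    c=max(cv2.findContours(k,0,1)[0],key=cv2.contourArea);return c
m=((hsv[...,1]<60)&(hsv[...,2]>150)).astype(np.uint8)
m=cv2.morphologyEx(m,3,np.ones((9,9)))
c=blob(m,(140,155,240,255)); c=cv2.convexHull(c)
P=np.array([onz('top',q[0],.05)[:2] for q in c])
from scipy.optimize import least_squares
r=least_squares(lambda p:np.hypot(*(P-p[:2]).T)-p[2],[.51,.2,.12],loss='soft_l1',f_scale=.001)
piv=r.x[:2];print('pivot',r.x)
def cen(mask,box):
    x0,y0,x1,y1=box; ys,xs=np.nonzero(mask[y0:y1,x0:x1]); return np.array([xs.mean()+x0,ys.mean()+y0]),len(xs)
H,S,V=[hsv[...,i].astype(int) for i in range(3)]
for nm,mk,box,z in (('handle all',V<110,(140,190,160,212),.08),('stub top',(H>10)&(H<25)&(S>100)&(V>150),(180,178,196,192),.095),
  ('fork red',((H<6)|(H>174))&(S>140),(175,215,198,232),.08),('yellow',(H>24)&(H<34)&(S>150),(330,185,360,210),.066),
  ('housing',(H>100)&(H<130)&(S>100),(190,140,210,160),.062),('button',((H<6)|(H>174))&(S>140),(190,135,212,150),.05),
  ('boss',V<130,(310,185,331,215),.07),('pedal',V<90,(368,180,390,210),.10),('mark',(H>15)&(H<35)&(S>100)&(V>200),(226,190,236,215),.05)):
    q,n=cen(mk,box); print(nm,q.round(1),n,onz('top',q,z).round(4) if n else '', (np.degrees(np.arctan2(*(onz('top',q,z)[:2]-piv)[::-1])).round(1), np.hypot(*(onz('top',q,z)[:2]-piv)).round(4)) if n else '')
big=cv2.resize(s[145:225,250:335],None,fx=7,fy=7,interpolation=2); cv2.imwrite('pics/crop2.png',big)
```

```text
pivot [0.51365034 0.20468258 0.11840571]
handle all [150.9 201.9] 53 [0.5119 0.3063 0.08  ] (np.float64(91.0), np.float64(0.1016))
stub top [186.4 183.8] 29 [0.5637 0.2055 0.095 ] (np.float64(0.9), np.float64(0.05))
fork red [186.2 222. ] 85 [0.4585 0.2037 0.08  ] (np.float64(-179.0), np.float64(0.0552))
yellow [341.5 199.2] 18 [ 0.5349 -0.2287  0.066 ] (np.float64(-87.2), np.float64(0.4339))
housing [198.3 151.8] 66 [0.6623 0.1825 0.062 ] (np.float64(-8.5), np.float64(0.1503))
button [200.4 144.4] 16 [0.6872 0.1794 0.05  ] (np.float64(-8.3), np.float64(0.1754))
boss [322.9 201.4] 81 [ 0.527 -0.176  0.07 ] (np.float64(-88.0), np.float64(0.3809))
pedal [377.2 195.8] 28 [ 0.5429 -0.3199  0.1   ] (np.float64(-86.8), np.float64(0.5254))
mark [231.5 200.5] 2 [0.5249 0.0824 0.05  ] (np.float64(-84.7), np.float64(0.1228))
```

View pics/crop2.png

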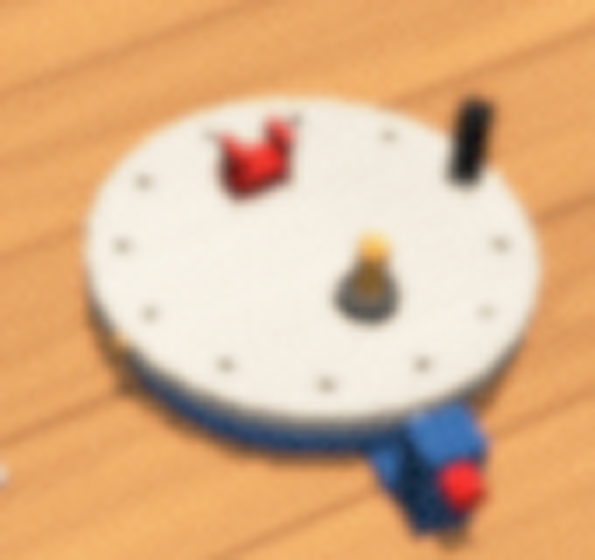

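Run:
```python
from h import *
o=robot.get_obs(); M=R.from_rotvec(o['tcp_rot']).as_matrix(); print(M.round(3))
print('yaw of jaw x',np.degrees(np.arctan2(M[1,0],M[0,0])), np.degrees(o['joints']))
```

```text
[[ 0.429 -0.001 -0.903]
 [ 0.903 -0.001  0.429]
 [-0.002 -1.     0.   ]]
yaw of jaw x 64.57313488288976 [ 5.25362071e+01  9.11031065e+00  9.15627288e+01  5.71446392e-04
  7.94245497e+01 -1.20370158e+01]
```

```bash
python3 -m crank '[[0,0,-0.11,26,-21,0,42],[0,0,-0.22,53,-43,0,42],[0,0,-0.33,80,-64,0,42],[0,0,-0.44,106,-86,0,42],[0,0,-0.55,133,-107,0,42],[0,0,-0.67,160,-129,0,42],[0,0,-0.78,186,-150,0,42],[0,0,-0.89,212,-172,0,42],[0,0,-1.0,239,-193,0,42],[0,0,-1.09,262,-211,0,42],[0,0,-1.09,265,-214,0,42],[0,0,-1.09,265,-214,0,42]]' 30
```

```text
clock: 1.3
eef_pos: [0.5116, 0.3043, 0.2298]
tcp_rot: [-1.57, -0.026, 0.031]
wrist_force: [-0.3, 0.2, -0.7]
grip_width: 0.0418
```

```bash
python3 -m crank '[[0,0,0,0,0,-20,42],[0,0,0,0,0,-40,42],[0,0,0,0,0,-60,42],[0,0,0,0,0,-80,42],[0,0,0,0,0,-100,42],[0,0,0,0,0,-110,42],[0,0,0,0,0,-110,42]]'
python3 - <<'E'
from h import *
s=robot.camera('scene');t=robot.camera('top')
o=np.hstack([cv2.resize(s[120:220,250:350],None,fx=4,fy=4,interpolation=2),cv2.resize(t[150:250,110:210],None,fx=4,fy=4,interpolation=2)])
cv2.imwrite('pics/c3.png',o)
E
```

```text
clock: 2.0
eef_pos: [0.5096, 0.3047, 0.1181]
tcp_rot: [-1.571, -0.025, 0.035]
wrist_force: [-0.6, -0.4, 0.1]
grip_width: 0.0421
```

View pics/c3.png

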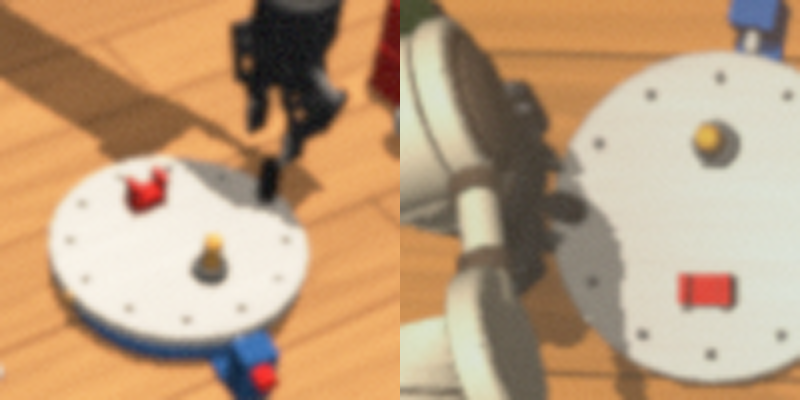

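The fingers stand either side of the black handle (left half: handle at (268,180), fingers above it; right half: handle at (568,207), between the fingers). I'll go down around it.

```bash
python3 -m crank '[[0,0,0,2,0,-10,42],[0,0,0,2,0,-20,42],[0,0,0,2,0,-30,42],[0,0,0,2,0,-40,42],[0,0,0,2,0,-46,42],[0,0,0,2,0,-46,36],[0,0,0,2,0,-46,36]]'
```

```text
clock: 2.8
eef_pos: [0.5136, 0.305, 0.0745]
tcp_rot: [-1.57, -0.028, 0.031]
wrist_force: [-0.1, 1.0, 0.2]
grip_width: 0.0363
```

```bash
python3 -m crank '[[0,0,0.06,-6,0,-2,36],[0,0,0.12,-12,-1,-2,36],[0,0,0.18,-18,-2,-2,36],[0,0,0.24,-24,-3,-2,36],[0,0,0.30,-30,-4.5,-2,36],[0,0,0.36,-35,-6.5,-2,36],[0,0,0.42,-41,-9,-2,36],[0,0,0.48,-46,-11,-2,36],[0,0,0.54,-51,-14,-2,36],[0,0,0.60,-56,-17.5,-2,36],[0,0,0.66,-61,-21,-2,36],[0,0,0.72,-66,-25,-2,36]]'
python3 - <<'E'
from h import *
t=robot.camera('top'); s=robot.camera('scene')
o=np.hstack([cv2.resize(s[120:220,250:350],None,fx=4,fy=4,interpolation=2),cv2.resize(t[150:250,140:240],None,fx=4,fy=4,interpolation=2)])
cv2.imwrite('pics/c4.png',o); print(robot.get_obs()['wrist_force'])
E
```

```text
clock: 4.0
eef_pos: [0.4484, 0.2805, 0.0736]
tcp_rot: [-1.488, -0.595, 0.594]
wrist_force: [0.2, 1.0, 1.3]
grip_width: 0.0361
[ 0.50460094  0.2754876  -0.07989169]
```

View pics/c4.png

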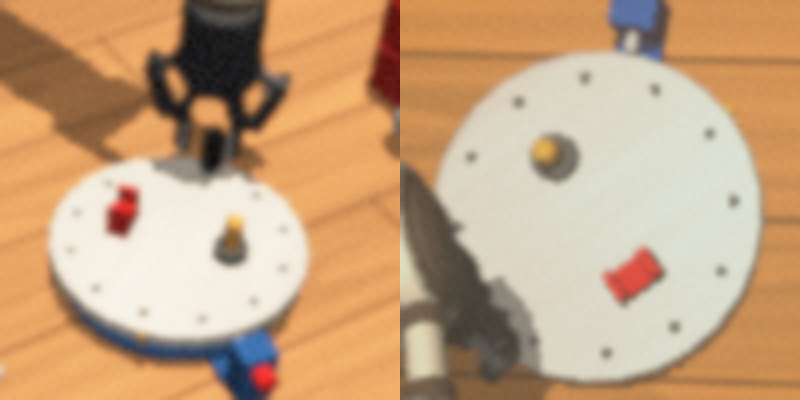

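```bash
python3 -m crank '[[0,0,0.06,-4.5,-4,0,36],[0,0,0.12,-9,-8.5,0,36],[0,0,0.18,-12.5,-13,0,36],[0,0,0.24,-16,-18,0,36],[0,0,0.30,-19.5,-22.5,0,36],[0,0,0.36,-22.5,-28,0,36],[0,0,0.42,-25.5,-33,0,36],[0,0,0.48,-27.5,-39,0,36],[0,0,0.54,-29.5,-44.5,0,36],[0,0,0.60,-31.5,-50,0,36]]'
python3 - <<'E'
from h import *
t=robot.camera('top')
cv2.imwrite('pics/c5.png',cv2.resize(t[130:250,140:240],None,fx=4,fy=4,interpolation=2)); print(robot.get_obs()['wrist_force'])
E
```

```text
clock: 5.1
eef_pos: [0.4173, 0.2302, 0.074]
tcp_rot: [-1.304, -1.053, 1.051]
wrist_force: [1.0, 0.2, 1.0]
grip_width: 0.0361
[-0.23984717 -0.569539    0.09344185]
```

View pics/c5.png

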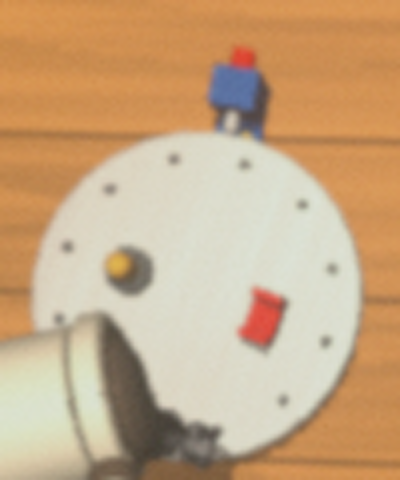

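```bash
python3 -m crank '[[0,0,0.02,-0.5,-2,0,36],[0,0,0.04,-1,-4,0,36],[0,0,0.06,-1.5,-6,0,36],[0,0,0.08,-1.7,-8,0,36],[0,0,0.10,-2,-10,0,36],[0,0,0.12,-2.4,-12,0,36],[0,0,0.14,-2.6,-14,0,36],[0,0,0.16,-2.8,-16,0,36],[0,0,0.16,-2.8,-16,0,36]]'
```

```text
clock: 6.05
eef_pos: [0.4141, 0.2136, 0.074]
tcp_rot: [-1.234, -1.173, 1.172]
wrist_force: [0.2, 2.7, 0.9]
grip_width: 0.036
```

Run:
```python
from h import *
t=robot.camera('top')
cv2.imwrite('pics/c6.png',cv2.resize(t[130:250,140:240],None,fx=4,fy=4,interpolation=2)); print(robot.get_obs()['wrist_force'])
hsv=cv2.cvtColor(t,cv2.COLOR_BGR2HSV);H,S,V=[hsv[...,i].astype(int) for i in range(3)]
m=((H>10)&(H<25)&(S>100)&(V>150));ys,xs=np.nonzero(m[186:206,160:182]);q=(xs.mean()+160,ys.mean()+186)
p=onz('top',q,.095);d=p[:2]-[.5137,.2047];print(q,p,len(xs),np.degrees(np.arctan2(d[1],d[0])),np.hypot(*d))
m=(((H<6)|(H>174))&(S>140));ys,xs=np.nonzero(m[195:225,190:222]);q=(xs.mean()+190,ys.mean()+195)
p=onz('top',q,.08);d=p[:2]-[.5137,.2047];print(q,p,len(xs),np.degrees(np.arctan2(d[1],d[0])),np.hypot(*d))
```

```text
[1.99086892 2.64273265 0.21887043]
(np.float64(168.27586206896552), np.float64(198.41379310344828)) [0.52147269 0.25389704 0.095     ] 29 81.0219966933864 0.04980725925391954
(np.float64(206.23684210526315), np.float64(205.89473684210526)) [0.50485642 0.1498332  0.08      ] 76 -99.15633573702277 0.05557494419464634
```

View pics/c6.png

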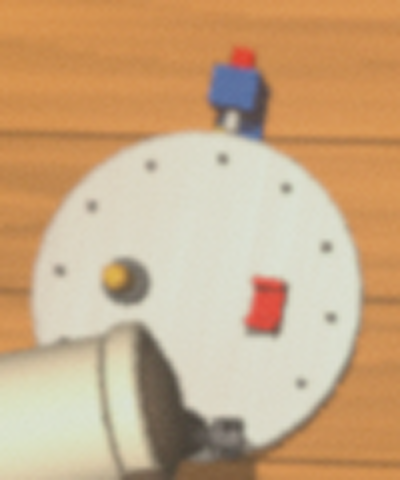

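```bash
python3 -m crank '[[0,0,0.01,0,-1,0,36],[0,0,0.02,0,-2,0,36],[0,0,0.03,-0.2,-3,0,36],[0,0,0.03,-0.2,-3,0,36]]';python3 -m crank '[[0,0,0.01,0,-1,0,36],[0,0,0.02,0,-2,0,36],[0,0,0.02,0,-2,0,36]]'
```

```text
clock: 6.5
eef_pos: [0.4147, 0.2134, 0.074]
tcp_rot: [-1.218, -1.199, 1.187]
wrist_force: [4.8, 16.9, -6.6]
grip_width: 0.0362
clock: 6.8
eef_pos: [0.415, 0.2135, 0.0739]
tcp_rot: [-1.207, -1.216, 1.196]
wrist_force: [4.6, 12.8, -4.8]
grip_width: 0.0359
```

```bash
python3 -m crank '[[0,0,0,0,3,0,40],[0,0,0,0,6,0,42],[0,0,0,0,6,0,42]]';python3 -m crank '[[0,0,0,0,0,15,42],[0,0,0,0,0,35,42],[0,0,0,0,0,60,42],[0,0,0,0,0,85,42],[0,0,0,0,0,120,42],[0,0,0,0,0,150,42],[0,0,0,0,-30,165,42],[0,0,0,0,-65,165,42],[0,0,0,0,-100,165,42],[0,0,0,0,-140,165,42],[0,0,0,0,-140,165,42]]'
python3 - <<'E'
from h import *
t=robot.camera('top');s=robot.camera('scene');cv2.imwrite('pics/top7.png',t);cv2.imwrite('pics/scene7.png',s)
hsv=cv2.cvtColor(t,cv2.COLOR_BGR2HSV);H,S,V=[hsv[...,i].astype(int) for i in range(3)]
piv=np.array([.5137,.2047])
def rep(nm,m,b,z):
    x0,y0,x1,y1=b;ys,xs=np.nonzero(m[y0:y1,x0:x1]);q=(xs.mean()+x0,ys.mean()+y0);p=onz('top',q,z);d=p[:2]-piv
    print(nm,np.round(q,1),p.round(4),len(xs),np.degrees(np.arctan2(d[1],d[0])).round(1),np.hypot(*d).round(4))
rep('stub',((H>10)&(H<25)&(S>100)&(V>150)),(160,190,182,206),.095)
rep('fork',(((H<6)|(H>174))&(S>140)),(190,195,222,225),.08)
cv2.imwrite('pics/c7.png',cv2.resize(t[130:260,140:240],None,fx=4,fy=4,interpolation=2))
E
```

```text
clock: 7.1
eef_pos: [0.4147, 0.2194, 0.0737]
tcp_rot: [-1.207, -1.216, 1.197]
wrist_force: [0.4, -0.0, 0.4]
grip_width: 0.0417
clock: 8.2
eef_pos: [0.4146, 0.0756, 0.2386]
tcp_rot: [-1.211, -1.21, 1.195]
wrist_force: [0.9, 1.1, 0.1]
grip_width: 0.0419
stub [168.3 198.4] [0.5215 0.2539 0.095 ] 29 81.0 0.0498
fork [206.4 205.6] [0.5058 0.1495 0.08  ] 73 -98.2 0.0557
```

View pics/c7.png

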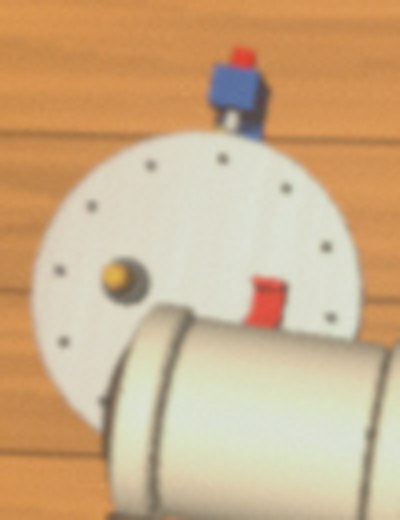

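View pics/scene7.png

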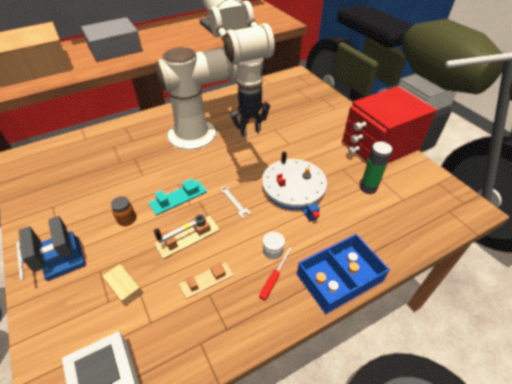

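Run:
```python
from h import *
t=cv2.imread('pics/top7.png');s=cv2.imread('pics/scene7.png')
def ch(im): 
    h=cv2.cvtColor(im,cv2.COLOR_BGR2HSV);return [h[...,i].astype(int) for i in range(3)]
def cen(m,b):
    x0,y0,x1,y1=b;ys,xs=np.nonzero(m[y0:y1,x0:x1]);return np.array([xs.mean()+x0,ys.mean()+y0]),len(xs)
def tri(a,b):
    o1,d1=ray('top',a);o2,d2=ray('scene',b)
    A=np.c_[d1,-d2];k=np.linalg.lstsq(A,o2-o1,rcond=None)[0]
    p,q=o1+d1*k[0],o2+d2*k[1];return ((p+q)/2).round(4),(np.linalg.norm(p-q)).round(4)
H,S,V=ch(t);h,s_,v=ch(s)
ya,n1=cen((H>22)&(H<36)&(S>150)&(V>150),(330,185,360,210));yb,n2=cen((h>22)&(h<36)&(s_>150)&(v>150),(175,225,205,248))
print('band',ya,n1,yb,n2,onz('top',ya,.066).round(4),onz('scene',yb,.062).round(4),tri(ya,yb))
# arm line
m=((S<70)&(V>160)).astype(np.uint8)[190:208,328:374]
ys,xs=np.nonzero(m);print('arm px',len(xs))
P=np.array([onz('top',(x+328,y+190),.066)[:2] for x,y in zip(xs,ys)])
d=np.linalg.svd(P-P.mean(0))[2][0];d*=-np.sign(d[1]);print('arm mean',P.mean(0),'dir',np.degrees(np.arctan2(d[1],d[0])))
b=P.mean(0)+d*((onz('top',ya,.066)[:2]-P.mean(0))@d);print('band on axis',b,'boss pred',b-.05*d)
ys,xs=np.nonzero((V<115)[188:216,308:334]);q=np.array([xs.mean()+308,ys.mean()+188]);print('boss dark',q,len(xs),onz('top',q,.07).round(4))
sa,_=cen((H>10)&(H<25)&(S>100)&(V>150),(160,190,182,206));sb,n=cen((h>10)&(h<28)&(s_>120)&(v>150),(300,166,314,180))
print('stub',sa,sb,n,tri(sa,sb),onz('scene',sb,.092).round(4))
crop(s,140,200,235,260,8,'pics/c8.png');crop(t,300,180,390,220,8,'pics/c9.png')
```

```text
band [341.44444444 199.5       ] 18 [186.36363636 226.36363636] 11 [ 0.5341 -0.2286  0.066 ] [ 0.5357 -0.2288  0.062 ] (array([ 0.5348, -0.2291,  0.0611]), np.float64(0.0009))
arm px 176
arm mean [ 0.53766783 -0.25870372] dir -84.0220617569447
band on axis [ 0.53450781 -0.22852634] boss pred [ 0.52930054 -0.17879823]
boss dark [322.48571429 201.85714286] 35 [ 0.5256 -0.1747  0.07  ]
stub [168.27586207 198.4137931 ] [307.125 169.125] 8 (array([0.5221, 0.2554, 0.0863]), np.float64(0.0014)) [0.5267 0.2505 0.092 ]
```

View pics/c9.png

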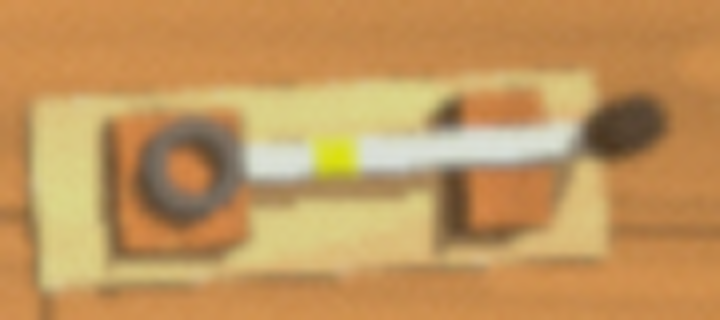

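```bash
python3 -m crank '[[0,0,-0.12,10,-25,0,50],[0,0,-0.24,20,-50,0,50],[0,0,-0.36,30,-76,0,50],[0,0,-0.48,40,-101,0,50],[0,0,-0.60,50,-127,0,50],[0,0,-0.72,60,-152,0,50],[0,0,-0.84,70,-177,0,50],[0,0,-0.96,80,-203,0,50],[0,0,-1.08,90,-228,0,50],[0,0,-1.2,100,-253,0,50],[0,0,-1.32,110,-279,0,50],[0,0,-1.44,119,-302,0,50]]'; python3 -m crank '[[0,0,0,0,0,-20,50],[0,0,0,0,0,-40,50],[0,0,0,0,0,-60,50],[0,0,0,0,0,-80,50],[0,0,0,0,0,-100,50],[0,0,0,0,0,-105,50],[0,0,0,0,0,-105,50]]'
python3 - <<'E'
from h import *
o=robot.get_obs();M=R.from_rotvec(o['tcp_rot']).as_matrix();print(M.round(4),np.degrees(np.arctan2(M[1,0],M[0,0])),o['eef_pos'])
s=robot.camera('scene');t=robot.camera('top')
o=np.hstack([cv2.resize(s[175:265,140:240],None,fx=4,fy=4,interpolation=2),cv2.resize(t[155:245,295:395],None,fx=4,fy=4,interpolation=2)])
cv2.imwrite('pics/c10.png',o)
E
```

```text
clock: 9.5
eef_pos: [0.5346, -0.2228, 0.2381]
tcp_rot: [-1.572, -0.104, 0.089]
wrist_force: [-0.2, -0.8, -0.0]
grip_width: 0.0502
clock: 10.2
eef_pos: [0.5345, -0.2213, 0.1321]
tcp_rot: [-1.57, -0.104, 0.091]
wrist_force: [-0.2, 0.3, 0.5]
grip_width: 0.05
[[ 0.9923  0.008  -0.1239]
 [ 0.1239 -0.0012  0.9923]
 [ 0.0078 -1.     -0.0021]] 7.116530937748352 [ 0.53445494 -0.22133104  0.1320906 ]
```

View pics/c10.png

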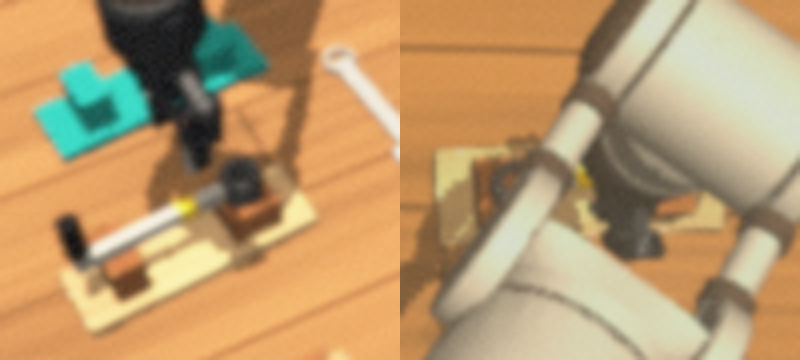

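```bash
python3 -m crank '[[0,0.008,-0.02,0,-7,0,50],[0,0.008,-0.02,0,-7,-15,50],[0,0.008,-0.02,0,-7,-30,50],[0,0.008,-0.02,0,-7,-45,50],[0,0.008,-0.02,0,-7,-60,50],[0,0.008,-0.02,0,-7,-72,50],[0,0.008,-0.02,0,-7,-84,50],[0,0.008,-0.02,0,-7,-92,50],[0,0.008,-0.02,0,-7,-92,50]]'
python3 - <<'E'
from h import *
s=robot.camera('scene')
crop(s,150,180,230,265,7,'pics/c11.png')
E
```

```text
clock: 11.2
eef_pos: [0.5346, -0.229, 0.0406]
tcp_rot: [-1.571, -0.082, 0.081]
wrist_force: [-0.0, 0.1, -0.3]
grip_width: 0.0502
```

View pics/c11.png

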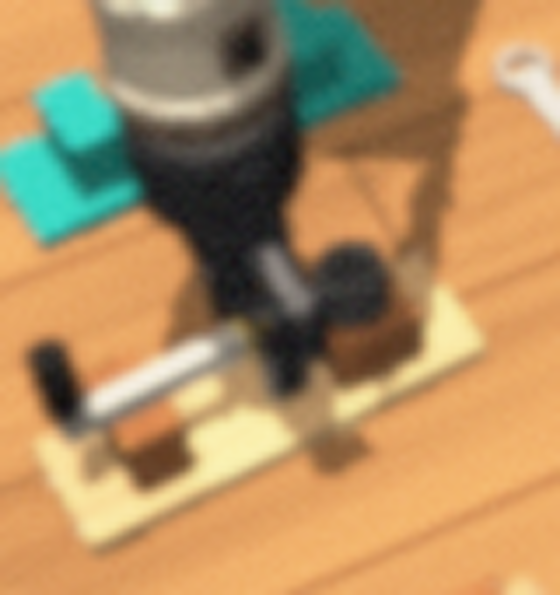

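The fingers straddle the arm at the band (yellow just left of the finger at (245,330)), clear of the boss (350,285) and the block.

```bash
python3 -m crank '[[0,0,0,0,0,0,35],[0,0,0,0,0,0,22],[0,0,0,0,0,0,14],[0,0,0,0,0,0,5],[0,0,0,0,0,0,5],[0,0,0,0,0,0,5],[0,0,0,0,0,0,5]]' 80; python3 -m crank '[[0,0,0,0,0,2,5],[0,0,0,0,0,4,5],[0,0,0,0,0,7,5],[0,0,0,0,0,10,5],[0,0,0,0,0,10,5]]';  python3 - <<'E'
from h import *
s=robot.camera('scene');o=robot.get_obs();print(o['wrist_force'],o['moment'],o['grip_width'])
crop(s,150,180,230,265,7,'pics/c12.png')
E
```

```text
clock: 11.95
eef_pos: [0.5353, -0.2297, 0.0424]
tcp_rot: [-1.573, -0.083, 0.08]
wrist_force: [-3.0, 0.1, 5.1]
grip_width: 0.0107
clock: 12.45
eef_pos: [0.5356, -0.2299, 0.0528]
tcp_rot: [-1.574, -0.084, 0.079]
wrist_force: [0.3, 0.7, -4.3]
grip_width: 0.0101
[-0.35530243  0.90078676 -3.93322917] [ 0.01479697  0.0168772  -0.02017238] 0.01032277716416474
```

View pics/c12.png

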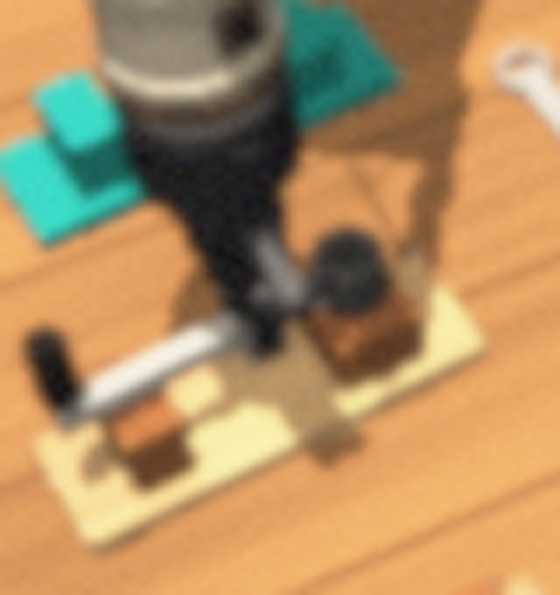

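Lifted. Wrist force is about 4 N, so the lever is about 0.4 kg, and the moment is near zero, so it is balanced. Raising it further and carrying it most of the way.

```bash
python3 -m crank '[[0,0,0,0,0,10,5],[0,0,0,0,0,25,5],[0,0,0,0,0,45,5],[0,0,0,0,0,65,5],[0,0,0,0,0,85,5],[0,0,0,0,0,105,5],[0,0,0,0,0,125,5],[0,0,0,0,0,140,5],[0,0,0,0,0,150,5],[0,0,0,0,0,150,5]]'
python3 - <<'E'
from h import *
s=robot.camera('scene');t=robot.camera('top');o=robot.get_obs();print(o['eef_pos'],o['wrist_force'],o['moment'],o['grip_width'])
M=R.from_rotvec(o['tcp_rot']).as_matrix();print(M.round(4))
cv2.imwrite('pics/s13.png',s);cv2.imwrite('pics/t13.png',t)
P=proj('scene',[o['eef_pos']])[0];print(P)
a=cv2.resize(s[140:240,140:240],None,fx=4,fy=4,interpolation=2);b=cv2.resize(t[150:250,300:400],None,fx=4,fy=4,interpolation=2)
cv2.imwrite('pics/c13.png',np.hstack([a,b]))
E
```

```text
clock: 13.5
eef_pos: [0.5363, -0.2304, 0.2048]
tcp_rot: [-1.576, -0.086, 0.077]
wrist_force: [0.1, 0.1, -4.9]
grip_width: 0.0101
[ 0.53517438 -0.22959617  0.20204924] [ 0.30611762 -0.22825588 -5.19044872] [-0.06208212 -0.03985657  0.0508867 ] 0.010324991713009041
[[ 0.9946  0.0023 -0.1036]
 [ 0.1036 -0.0034  0.9946]
 [ 0.0019 -1.     -0.0036]]
[179.35555069 197.12983876]
```

View pics/c13.png

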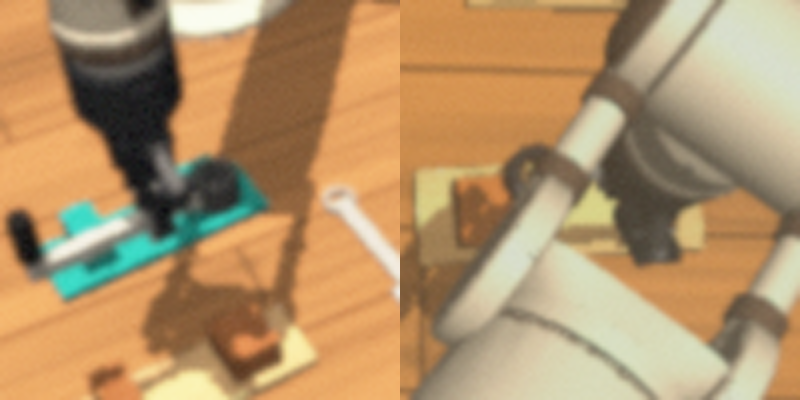

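```bash
python3 -m crank '[[0,0,0,0,8,0,5],[0,0,-0.01,-1,22,0,5],[0,0,-0.03,-2,42,0,5],[0,0,-0.05,-3,64,0,5],[0,0,-0.07,-4,86,0,5],[0,0,-0.09,-5,108,0,5],[0,0,-0.11,-7,132,0,5],[0,0,-0.13,-8,156,0,5],[0,0,-0.14,-9,178,0,5],[0,0,-0.15,-10,198,0,5],[0,0,-0.16,-11,212,0,5],[0,0,-0.16,-11,220,0,5]]' ; python3 -m crank '[[0,0,0,0,8,0,5],[0,0,-0.01,-1,22,0,5],[0,0,-0.02,-2,42,0,5],[0,0,-0.04,-3,64,0,5],[0,0,-0.05,-4,86,0,5],[0,0,-0.06,-5,108,0,5],[0,0,-0.07,-6,132,0,5],[0,0,-0.08,-8,156,0,5],[0,0,-0.09,-9,178,0,5],[0,0,-0.09,-10,194,0,5],[0,0,-0.09,-11,204,0,5],[0,0,-0.09,-11,210,0,5]]'
python3 - <<'E'
from h import *
s=robot.camera('scene');t=robot.camera('top');o=robot.get_obs();print(o['eef_pos'],o['wrist_force'],o['moment'],o['grip_width'])
M=R.from_rotvec(o['tcp_rot']).as_matrix();print(M.round(4))
cv2.imwrite('pics/s14.png',s);cv2.imwrite('pics/t14.png',t)
a=cv2.resize(s[110:220,240:340],None,fx=4,fy=4,interpolation=2);b=cv2.resize(t[140:250,140:240],None,fx=4,fy=4,interpolation=2)
cv2.imwrite('pics/c14.png',np.hstack([a,b]))
E
```

```text
clock: 14.8
eef_pos: [0.5232, -0.0074, 0.2014]
tcp_rot: [-1.573, 0.043, -0.043]
wrist_force: [-0.2, 0.1, -4.7]
grip_width: 0.0101
clock: 16.0
eef_pos: [0.5119, 0.2033, 0.2011]
tcp_rot: [-1.571, 0.113, -0.113]
wrist_force: [-1.0, 0.8, -3.1]
grip_width: 0.0102
[0.51209482 0.20292776 0.20122848] [ 0.23823765  0.12307961 -4.91873853] [-0.00593233  0.0338417   0.01325914] 0.010401309608901954
[[ 9.896e-01 -3.000e-04  1.437e-01]
 [-1.437e-01 -3.000e-03  9.896e-01]
 [ 2.000e-04 -1.000e+00 -3.000e-03]]
```

View pics/c14.png

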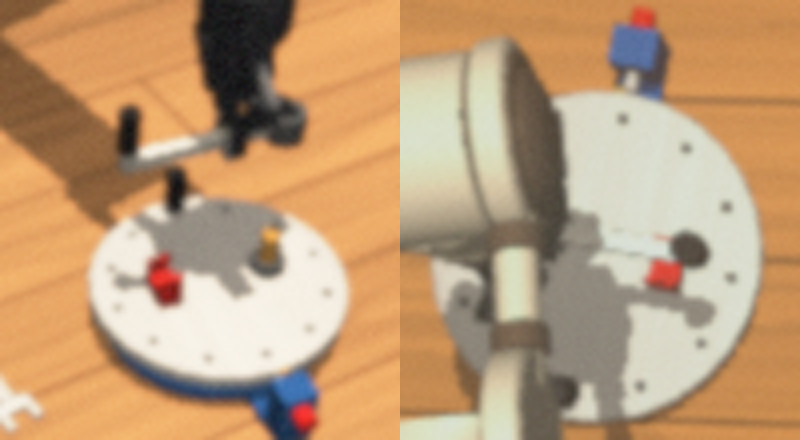

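```bash
python3 -m crank '[[0,0,-0.004,2,2,-8,5],[0,0,-0.004,2,2,-18,5],[0,0,-0.004,2,2,-28,5],[0,0,-0.004,2,2,-38,5],[0,0,-0.004,2,2,-47,5],[0,0,-0.004,2,2,-54,5],[0,0,-0.004,2,2,-58,5],[0,0,-0.004,2,2,-59,5],[0,0,-0.004,2,2,-59,5]]'
python3 - <<'E'
from h import *
s=robot.camera('scene');t=robot.camera('top');o=robot.get_obs();print(o['eef_pos'],o['wrist_force'],o['moment'],o['grip_width'])
M=R.from_rotvec(o['tcp_rot']).as_matrix();print(M.round(4))
cv2.imwrite('pics/s15.png',s);cv2.imwrite('pics/t15.png',t)
a=cv2.resize(s[130:220,250:350],None,fx=8,fy=6,interpolation=2)
crop(s,255,130,340,205,8,'pics/c15.png')
crop(t,140,140,240,250,5,'pics/c15t.png')
# predicted lever in world
d=-M[:,2];g=o['eef_pos']+M[:,1]*(-.019)   # z tool = +/- arm
if d[1]>0:d=-d
up=np.array([0,0,1.])
bore=g-d*.05-up*.014
print('bore',bore,'dir',np.degrees(np.arctan2(d[1],d[0])))
pts={'bore':bore,'bosstop':bore+.028*up,'seat':bore+.105*d+.007*up,'pedaltop':bore+.145*d+.068*up}
for k,p in pts.items(): print(k,p.round(4),'scene',proj('scene',[p])[0].round(1),'top',proj('top',[p])[0].round(1))
E
```

```text
clock: 17.0
eef_pos: [0.5143, 0.205, 0.1424]
tcp_rot: [-1.571, 0.116, -0.117]
wrist_force: [-0.7, 0.6, -4.4]
grip_width: 0.01
[0.51453873 0.20500905 0.14279509] [-0.23499072 -1.46953402 -4.63868125] [-0.02896109  0.02590632  0.01412501] 0.010462021298809044
[[ 9.890e-01  8.000e-04  1.476e-01]
 [-1.476e-01 -2.800e-03  9.890e-01]
 [ 1.200e-03 -1.000e+00 -2.600e-03]]
bore [0.52190433 0.25451386 0.14766363] dir -98.4896052087222
bore [0.5219 0.2545 0.1477] scene [309.  156.3] top [163.2 196.1]
bosstop [0.5219 0.2545 0.1757] scene [310.  150.2] top [160.5 194.8]
seat [0.5064 0.1507 0.1549] scene [281.9 161.8] top [201.7 202.7]
pedaltop [0.5005 0.1111 0.216 ] scene [271.9 150.7] top [213.8 203. ]
```

View pics/c15.png

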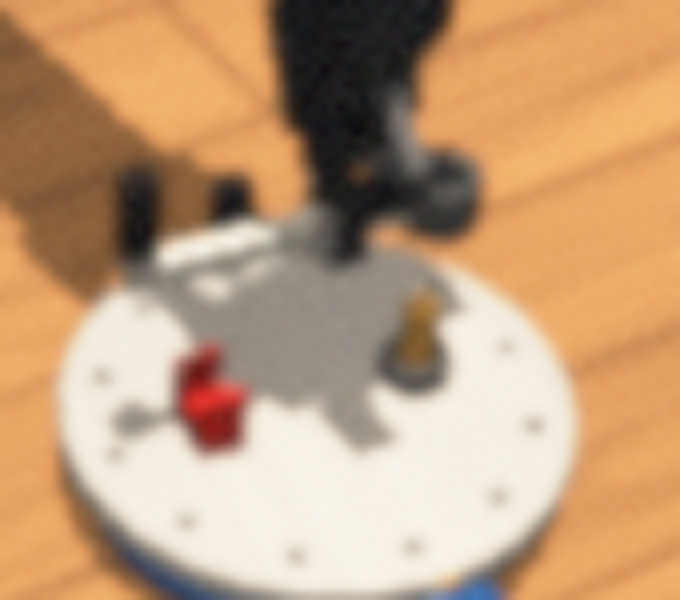

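View pics/c15t.png

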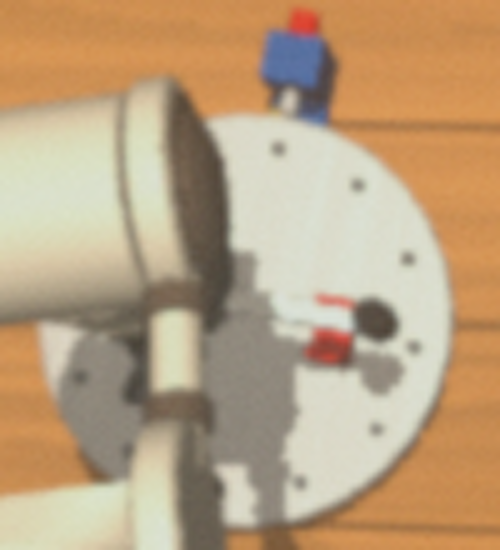

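Run:
```python
from h import *
s=cv2.imread('pics/s15.png');t=cv2.imread('pics/t15.png');V=s.max(2).astype(int)
bore=np.array([.5219,.2545,.1477]);a=np.linspace(0,2*np.pi,60)
for dz in (-.003,0,.003):
    c=np.vstack([bore+np.c_[.018*np.cos(a),.018*np.sin(a),np.full(60,z+dz)] for z in (0,.028)])
    q=proj('scene',c);print(dz,'pred right',q[:,0].max().round(2),'bottom',q[:,1].max().round(2),'top',q[:,1].min().round(2))
for r in range(148,160):print(r,V[r,300:320])
print(V[145:166,309:313].T)
# arm line in scene and top
h=cv2.cvtColor(t,cv2.COLOR_BGR2HSV);m=(h[...,2]>195)
print(t.max(2)[194:212,194:214])
```

```text
-0.003 pred right 315.08 bottom 160.32 top 147.54
0 pred right 315.19 bottom 159.67 top 146.87
0.003 pred right 315.31 bottom 159.02 top 146.2
148 [ 36  38  45  59  82 116 141 154 165 164 163 173 194 216 224 229 233 234
 235 235]
149 [ 45  51  54  65  75 102 126 131 120 110 105 124 149 174 203 224 232 236
 238 240]
150 [ 70  64  57  57  66  88 115 117 101  77  70  83 101 132 169 210 232 240
 242 243]
151 [ 83  69  50  49  54  74  92  94  80  62  51  60  74  99 145 198 232 240
 241 241]
152 [ 65  48  38  36  46  54  64  69  64  61  60  68  71  94 133 187 228 241
 241 240]
153 [ 34  32  29  25  36  38  42  48  62  75  80  86  91  95 126 182 227 238
 238 235]
154 [ 30  30  24  24  26  36  39  47  57  78  83  89  87  87 122 181 222 230
 227 223]
155 [ 29  24  24  31  39  39  46  50  59  66  75  74  71  73 113 173 209 218
 220 220]
156 [ 29  38  49  63  66  69  62  58  56  55  59  58  58  70 122 179 211 221
 223 226]
157 [ 44  67 100 113 116  98  79  57  53  54  56  51  60  86 143 197 222 227
 230 232]
158 [ 66 113 152 170 167 140 108  78  62  56  56  62  83 120 176 217 228 231
 233 234]

[... 1274 characters left out ...]
 159 107
   91  87]
 [174 192 198 204 198 190 193 198 203 212 214 214 217 219 222 215 170 113
   92  89]
 [171 202 212 211 206 205 205 204 195 199 195 192 199 207 211 207 170 121
   97  89]
 [164 195 209 210 213 213 217 214 204 200 198 195 202 210 207 198 161 131
  116  98]
 [151 165 175 177 182 200 209 204 189 180 176 178 182 202 206 195 162 170
  165 141]
 [147 148 152 152 156 168 173 172 162 159 150 149 156 168 176 173 160 191
  201 192]
 [146 147 149 147 146 148 147 157 153 149 143 141 141 144 149 141 144 187
  206 203]
 [145 144 145 145 146 141 147 165 155 150 149 155 154 148 139 128 133 161
  175 177]
 [143 145 145 145 145 143 146 155 148 153 167 180 178 155 128 115 128 142
  149 152]]
```

Run:
```python
from h import *
s=cv2.imread('pics/s15.png');V=s.max(2).astype(int)
bore=np.array([.5219,.2545,.1455]);th=np.radians(-98.5);d=np.array([np.cos(th),np.sin(th),0])
for e in (-.035,0,.035):
    dd=np.array([d[0]*np.cos(e),d[1]*np.cos(e),np.sin(e)])
    print(np.degrees(e),[proj('scene',[bore+dd*x+[0,0,z]])[0].round(1) for x,z in((.145,.068),(.145,.007),(.105,.007),(.105,.021))])
crop(s,262,140,302,175,16,'pics/c16.png')
```

```text
-2.0053522829578814 [array([271.8, 152.4]), array([271.2, 166.2]), array([281.8, 163.1]), array([282.1, 160. ])]
0.0 [array([271.9, 151.3]), array([271.2, 165.1]), array([281.9, 162.3]), array([282.1, 159.2])]
2.0053522829578814 [array([272. , 150.1]), array([271.3, 163.9]), array([282. , 161.5]), array([282.2, 158.4])]
```

View pics/c16.png

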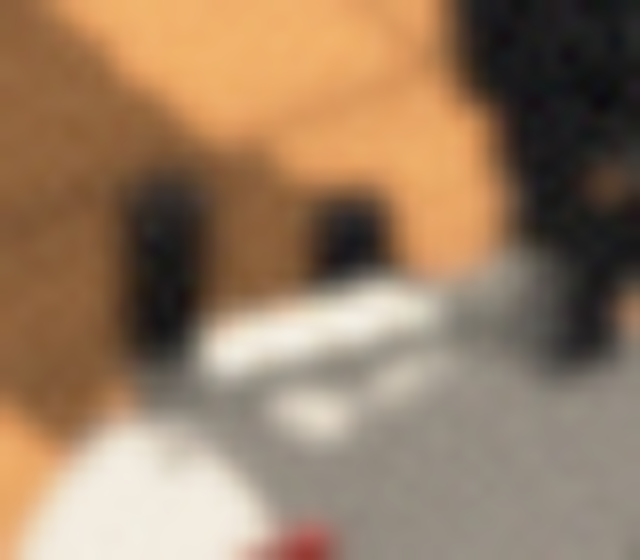

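```bash
python3 -m crank '[[0,0,0,0,-0.5,0,5],[0,0,0,0,-0.5,0,5],[0,0,0,0,-0.5,0,5],[0,0,0,0,-0.5,0,5]]'
python3 - <<'E'
from h import *
s=robot.camera('scene');cv2.imwrite('pics/s17.png',s);o=robot.get_obs();print(o['eef_pos'],abs(o['joint_vel']).max(),o['wrist_force'])
E
```

```text
clock: 17.5
eef_pos: [0.5145, 0.2045, 0.1429]
tcp_rot: [-1.57, 0.115, -0.117]
wrist_force: [-0.3, 0.7, -4.9]
grip_width: 0.0103
[0.51452508 0.20450871 0.14283118] 0.0023225835587024437 [ 0.52322391 -0.12118831 -4.00764493]
```

View pics/s17.png

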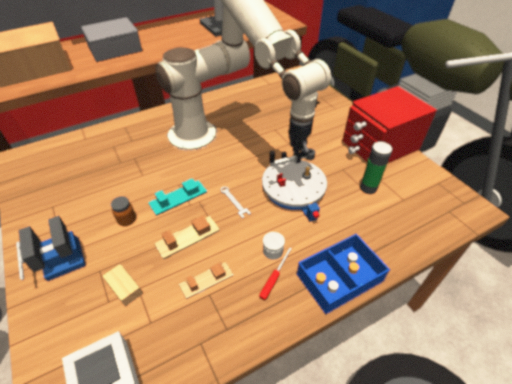

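The lever is held over the table at about (295,158), the stand at (187,237) is empty, and the other things are where they were. Handing in.

```bash
python3 -c "
from station import robot
print(robot.sign_off())"
```

```text
the job is handed in; nothing more can be done
None
```

I turned the table to its detent, then lifted the lever by its yellow band and handed the job in with it held level over the fixture, at about 17.6 s of the 54 s.

- **Index table:** I turned it counter-clockwise about 80° by the black handle. It then held still under about 17 N, well above the 5 to 8 N of the spring ball, so I took it to be against the hard stop. The disc stayed at that angle after I let go. I never saw or felt the click directly; the stop and the yellow mark reaching the housing are my evidence.
- **Lever position:** I gripped the lever at the band with 80 N. The wrist showed about 4 to 5 N of weight and almost no moment.
    - **Over the stub:** at the end the boss hole was within about 1 mm of the stub's measured centre, and the arm pointed along −98.5° over the fork.
    - **Height:** arm pose and picture put the boss underside 4.95 to 5.3 cm above the stub.
    - **Level:** the lever looked level to about 1°, judged from the pictures.
- **Checks that disagreed:** the stub located from both cameras came out 9 mm too low (86 instead of 95 mm). Its horizontal position still agreed to about 1.5 mm, so I used the top view with the known height. From above the arm hid the boss, so its centring was checked only from the scene view and the arm's pose.
- **Bystanders:** none looked moved in the last picture.

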